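# Hang the tool pail on the glass bench rail

### The job

Take the S-hook out of its wooden block, hook its upper curl over the bar of the tool rail so that it drops right into the bar's notch, and let go of it. Then hang the pail by its bail in the hook's lower curl and leave it hanging still and clear of the bench. The bar is only lightly clamped: feel your way along it gently, never pressing the hook on it with more than 20 N, and leave the other things on the bench alone.

Things in the scene. Friction and masses are not known exactly. Their poses are not given: they have to be found in the camera images.
- hook: Steel S-hook of 12 x 5 mm flat bar, 140 g, 12 mm wide in y, curls in its x-z plane. Origin: underside of the crown, which bears on the bar. Upper curl 22 mm wide inside, inside flat for 16 mm: shank at -x, straight down to z -32; short tip at +x ends at z -10, so its mouth opens down and to +x. Shank then slants to x +13.5, z -74. Starts upright and loose in the block's slot.
- hook_tab (a point): Centre of the upright grip tab on the hook's crown: 22 mm (x) by 12 mm (y) by 32 mm tall, spanning 4 to 36 mm above the hook's origin; this point is 20 mm above it. Pinch it across y; the bar passes just under the crown.
- hook_lower (a point): Inside of the bottom of the hook's lower curl, 88 mm below the hook's origin (outside 93 mm). This curl is 22 mm wide inside, 12 mm in y; its shank side is at +x, its short tip at -x ends 12 mm above this point, so its mouth opens up and to -x. Axes as the hook.
- hook_block: Fixed wooden block 80 (x) x 56 (y) x 50 mm. Origin at the centre of its underside. A slot in its top, 37 mm (x) by 16 mm (y), 38 mm deep, holds the hook upright, lower curl down, hook x along block x.
- tool_rail: Fixed steel tool rail. Origin on the bench under its middle, z up, x pointing away from the robot. Two 20 mm posts at y +-170 mm on 70 x 50 mm feet clamp a level bar that runs along y: 14 mm wide, 16 mm tall, 440 mm long, top face 246 mm above the bench. Clamp screws stand 12 mm over the bar at the posts.
- rail_mid (a point): Middle of the posts at the bar's top face; axes as tool_rail. Not the notch: the bar has one notch across its top, 18 mm long (y), 6 mm deep, flat floor, square sides. The bar was clamped shifted endwise, so the notch centre lies anywhere within 30 mm of this point along y; no pose tells where: see it or feel for it.
- pail: Small metal pail, 80 mm across the rim, 70 mm tall, 140 to 280 g. Origin under its centre, z up. Stub wooden grip to -x: 14 mm wide (y), z 42 to 66 mm, x -38 to -100 mm. Stiff upright wire bail, fixed to the pail, in its y-z plane. Hung by the bail it stays upright within a few degrees.
- pail_grip (a point): On the pail's wooden grip where to pinch it across y: 75 mm out to the pail's -x, 54 mm above its underside.
- pail_bail (a point): Middle of the bail's straight top, on the wire's axis: 110 mm above the pail's underside. Wire 8 mm thick, straight for 30 mm either side along y. Axes as the pail.
- gas_bottle: Bystander: yellow gas bottle standing, 72 mm diameter, 205 mm tall, origin under its centre.
- shaping_cup: Bystander: wooden shaping cup 90 mm diameter, 50 mm tall, with a 130 mm handle to its +x, origin under the cup's centre.
- wax_tin: Bystander: dark round tin 72 mm diameter, 40 mm tall, origin under its centre.

How it is judged:
By the outcome, as a careful person would: the job done as asked, in the order asked, and still so for the second after the job is handed in, with the robot touching nothing.
It also fails if it takes over 72 s, if anything falls off the work surface, if the arm or the gripper's body presses on something with over 40 N, if the wrist force passes 120 N, or if a joint passes its speed limit or range.

### The arm

A 7-joint arm with a two-finger parallel gripper is mounted at the origin on the work surface. World frame = base frame: x ahead of the robot, y to its left, z up, the work surface at z = 0. Lengths are in m, angles in rad, forces in N, time in s.
With the tool pointing down it reaches from about 0.4 to 0.875 m from the base axis. Payload 19.3 kg.
Tool frame: the origin (TCP) lies at the very end of the fingers, on their centre line; the grasp point (between the pads) lies 19 mm behind it; z points along the fingers, y is the line along which they close (so a half turn about z gives the same grasp; the last joint's range is limited). The gripper opens to 85 mm and grips with 20 to 120 N. Pads are 22 mm wide; open, the fingers measure 114 mm over their backs; the gripper's body (76 mm by 85 mm) begins 54 mm behind the grasp point. The pads swing forward as they close: fully open they stand 13 mm farther back than shut.
Start: joints at [1.244, 0.521, -0.036, 1.599, 0.021, 1.021, -0.113], TCP at [0.159, -0.605, 0.231] pointing down, gripper open.
Joint ranges: [-2.91, 2.91], [-0.3, 2.13], [-1.5, 1.42], [0.17, 2.43], [-1.26, 4.41], [0.16, 1.93], [-2.52, 2.52]. Speed limits (rad/s): [1.89, 1.89, 2.39, 2.39, 3.01, 3.01, 3.01].

### API

Orientations are given as [roll, pitch, yaw] about the fixed x, y, z axes, in that order (R = Rz(yaw) Ry(pitch) Rx(roll)).
In Python, from workcell import bot gives the robot as it stands. The module is installed in compiled form; this text tells all that it offers.
- The arm moves only by the tool apply_moves, never from a script. Its arguments are lists of equal length, an entry for each row: "claw": the finger opening in m, from 0 to 0.0854; "xyz": the shift along the tool's x, y, z in m, a list of three; "twist": the turn, a rotation vector about the tool's x, y, z in rad, a list of three. A call has 1 to 20 rows; each row shifts and turns the commanded pose from where the row before left it, along the tool's axes as they then stand; what a row does not reach is not made up. A row lasts 1/10 s, in which the tool goes at most 50 mm and 8.59 degrees, less where a joint would pass 70% of its speed; a pose out of reach is approached as far as the arm can. A call with a gripper value outside its range is refused whole. The fingers move at their own pace and stop on an object; "force" is the grip in N (left out, the last holds). Time passes only in rows, so rows that do not move let the fingers close. It gives the time, the measured TCP pose, the force, the opening and the grip force at its end, in the units of the state.
- bot.observe(): the state, without advancing time (a new reading comes with each control period).
- bot.grab_frame(name): name is "scene" or "top" or "wrist"; returns a dict with "img" (480x640x3 uint8, red, green, blue), "vfov" (degrees; the focal length in pixels is half the picture's height over the tangent of half this angle, whatever the lens; pixels are square), "cx", "cy" (the principal point, pixels), "view" (4x4, takes a point from world to camera coordinates). Camera axes: x right, y up, looking along -z (the intrinsics and any distortion apply to the point x, -y, -z); pixel columns grow to the right and rows downward; lengths in m; the calibration is good to about 2 mm. The wrist camera is an equidistant fisheye: a pixel r from the principal point sees the ray r / f radians off the axis. A picture is of the moment at which its call begins. There is no depth.
- bot.job_done(): hands the job in; it is judged then, once.
Trained networks look in the newest picture that a camera, given by its name, has taken for a name from the list of things; names that differ only in an ending like _2 or _b are one class to them, and where a whole thing is asked for, a point or a joint stands for the part that bears it (a point fixed in the world has none). Each returns a list of dicts, best first, with "score" (0 to 1); they miss things now and then, are a little off and sometimes report something else, mostly with a low value. They report only what shows in the picture. A call takes as long as a camera call.
- bot.find_in(camera, query): "position" ([x, y, z] in m, in world coordinates, good to about 4 mm: the middle of the surface that is visible of it).
The state is a dict: "clock": time; "qpos": joint angles; "qd": joint speeds; "joint_efforts": joint torques, N m; "position": TCP position; "tool_rot": TCP orientation; "force": force on the tool from outside, world axes, zero at the start; "moment": the same for the moment, N m; "grip_width": finger opening in m; "finger_force": force on a finger pad.
Only numpy, scipy, OpenCV 4.12 (cv2) and the standard library are available. Lean on these libraries where they do the work, as an engineer would, in place of code of your own. Each camera call takes 0.05 s, during which the arm holds its last target. There are 200 camera calls.

## Working session

There is one attempt and no reset: what is moved stays moved. The work goes in short steps, Python scripts to look and compute and a tool call to move; the robot and the scene stay as the last step left them, time stands still between calls to the robot, and variables do not carry over. Pictures are saved under pics/ and viewed, at most 10 in all, crops included, and the job is handed in when it is done.

Besides the shell and the picture viewer there is one more tool, called after "Call:" in YAML: its name, and indented under it one key for each argument. apply_moves: Moves the arm, as the interface text tells. Its arguments: {"type":"object","properties":{"claw":{"type":"array"},"xyz":{"type":"array"},"twist":{"type":"array"},"force":{"type":"number"}},"required":["claw","xyz","twist"]}

```bash
mkdir -p pics
cat > h.py <<'E'
import numpy as np, cv2
from workcell import bot
def K(f):
    h=f["img"].shape[0]; return h/2/np.tan(np.radians(f["vfov"])/2)
def proj(f,P):
    p=f["view"]@np.append(P,1); fl=K(f); return f["cx"]+fl*p[0]/-p[2], f["cy"]-fl*p[1]/-p[2]
def ray(f,u,v,fish=False):
    fl=K(f); a=np.array([u-f["cx"],v-f["cy"]])
    if fish:
        r=np.hypot(*a); t=r/fl; s=np.sin(t)/max(r,1e-9); d=np.array([a[0]*s,-a[1]*s,-np.cos(t)])
    else: d=np.array([a[0]/fl,-a[1]/fl,-1])
    V=f["view"]; R=V[:3,:3]; return -R.T@V[:3,3], R.T@d
def at_z(f,u,v,z,fish=False):
    o,d=ray(f,u,v,fish); return o+d*(z-o[2])/d[2]
def save(n,im): cv2.imwrite("pics/"+n+".png",im[:,:,::-1])
E
python3 - <<'E'
from h import *
np.set_printoptions(precision=4,suppress=True)
s=bot.observe(); print(s["position"],s["tool_rot"],s["clock"],s["force"])
ims=[]
for c in ["scene","top"]:
    f=bot.grab_frame(c); save(c,f["img"]); print(c,f["vfov"],f["cx"],f["cy"]); print(f["view"])
    for q in ["hook","hook_tab","hook_lower","hook_block","tool_rail","rail_mid","pail","pail_grip","pail_bail","gas_bottle","shaping_cup","wax_tin"]:
        for r in bot.find_in(c,q)[:2]: print(c,q,np.round(r["position"],3),round(r["score"],2))
E
```

```text
[ 0.1586 -0.6042  0.2307] [-3.1404  0.0001  0.2568] 0.0 [-0.6229 -0.103   0.3021]
scene 53.80285387609892 315.94827429782504 241.26677371241004
[[-0.6484  0.761   0.0214  0.3244]
 [-0.4069 -0.3702  0.8351  0.0798]
 [ 0.6435  0.5328  0.5497 -1.5285]
 [ 0.      0.      0.      1.    ]]
scene hook [0.45  0.267 0.106] 0.85
scene hook_tab [0.442 0.264 0.108] 0.85
scene hook_lower [0.444 0.272 0.106] 0.82
scene hook_block [0.459 0.279 0.043] 0.82
scene tool_rail [0.6   0.082 0.202] 0.79
scene tool_rail [0.449 0.267 0.107] 0.31
scene rail_mid [0.604 0.084 0.201] 0.85
scene pail [ 0.468 -0.294  0.046] 0.71
scene pail [0.408 0.029 0.038] 0.28
scene pail_grip [ 0.472 -0.292  0.049] 0.8
scene pail_bail [ 0.47  -0.296  0.04 ] 0.94
scene gas_bottle [0.7   0.374 0.12 ] 0.95
scene shaping_cup [ 0.635 -0.367  0.04 ] 0.85
scene wax_tin [0.404 0.027 0.038] 0.6
top 44.90320981969089 317.95548219951894 243.81449975397143
[[ 0.0293 -0.9996 -0.0063 -0.0109]
 [ 0.994   0.0285  0.106  -0.5394]
 [-0.1058 -0.0094  0.9943 -1.5433]
 [ 0.      0.      0.      1.    ]]
top hook [ 0.627 -0.377  0.035] 0.54
top hook [0.445 0.266 0.107] 0.45
top hook_block [0.434 0.258 0.048] 0.98
top tool_rail [0.599 0.015 0.248] 0.76
top rail_mid [0.596 0.019 0.247] 0.67
top pail [ 0.457 -0.31   0.043] 0.71
top pail_grip [ 0.459 -0.309  0.049] 0.58
top pail_grip [0.66  0.348 0.158] 0.16
top pail_bail [ 0.456 -0.313  0.047] 0.59
top gas_bottle [0.659 0.349 0.158] 0.67
top shaping_cup [ 0.629 -0.378  0.033] 0.77
top wax_tin [0.395 0.03  0.041] 0.94
top wax_tin [0.598 0.02  0.246] 0.67
```

View pics/scene.png

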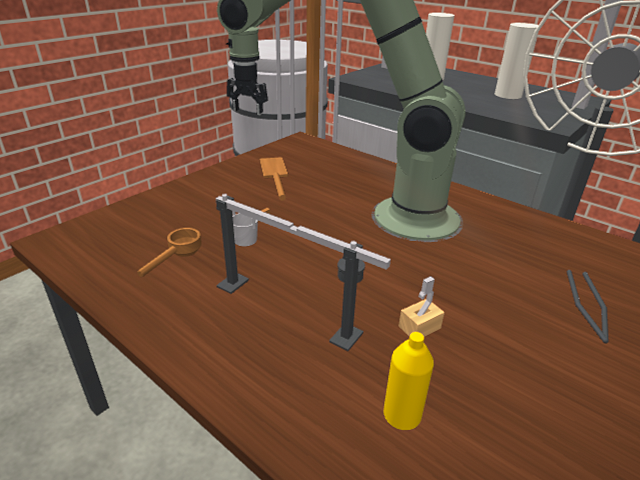

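View pics/top.png

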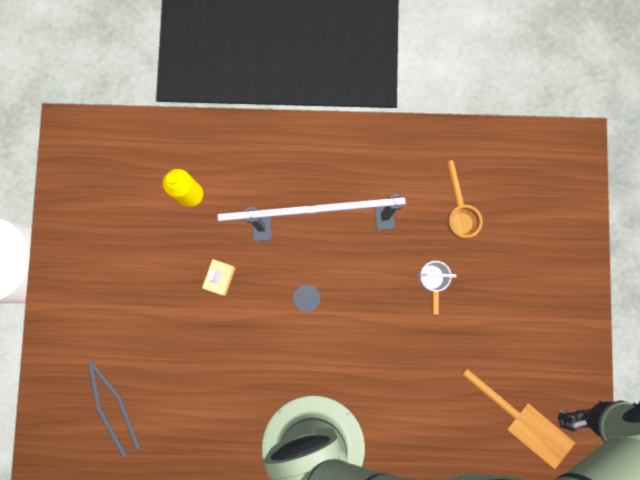

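Run:
```python
import cv2,numpy as np
s=cv2.imread("pics/scene.png");t=cv2.imread("pics/top.png")
z=lambda im,x,y,w,h,k:cv2.resize(im[y:y+h,x:x+w],None,fx=k,fy=k,interpolation=cv2.INTER_CUBIC)
o=np.zeros((600,800,3),np.uint8)
def put(a,x,y):o[y:y+a.shape[0],x:x+a.shape[1]]=a
put(z(s,212,185,190,85,4),0,0)
put(z(t,212,190,200,40,4)[:,:800],0,345) if 0 else None
put(z(t,195,255,45,45,5),0,345); put(z(t,410,255,55,50,5)[:,:275],230,345); put(z(s,395,270,50,50,5),510,345)
cv2.imwrite("pics/c1.png",o)
cv2.imwrite("pics/c2.png",z(t,212,190,200,55,4))
```

```text
(no output)
```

View pics/c1.png

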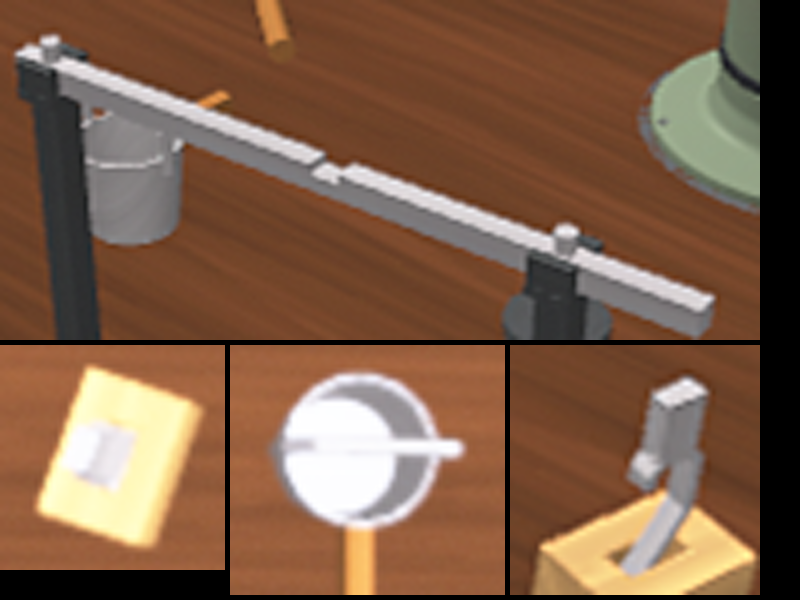

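View pics/c2.png

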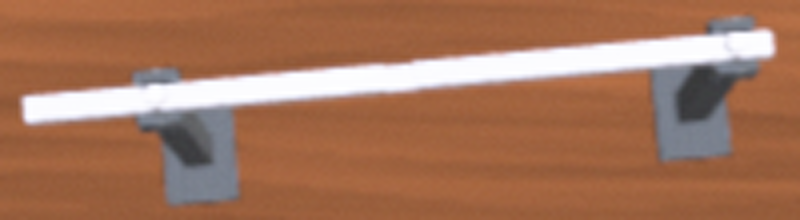

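The scene crop shows the notch at about (331,172), which is scene pixel (294.8,228). The top crop shows a slight step at about (398,75). The hook's tip points to world +x, and the pail's grip points to -x.

```bash
cat >> h.py <<'E'
from scipy.spatial.transform import Rotation as Ro
def delta(P,rpy,s=None):
    "tool-frame shift and twist from the state to target"
    s=s or bot.observe(); R=Ro.from_euler("xyz",s["tool_rot"]); T=Ro.from_euler("xyz",rpy)
    return np.round(R.inv().apply(np.array(P)-s["position"]),4), np.round((R.inv()*T).as_rotvec(),4)
E
python3 - <<'E'
from h import *
np.set_printoptions(precision=4,suppress=True)
S=bot.grab_frame("scene");T=bot.grab_frame("top")
t4=lambda x,y,z:at_z(T,212+(x-1.5)/4,190+(y-1.5)/4,z)
s4=lambda x,y,z:at_z(S,212+(x-1.5)/4,185+(y-1.5)/4,z)
a,b=t4(22,110,.246),t4(775,43,.246); d=a-b; print("ends",a,b,"len",np.linalg.norm(d),"yaw",np.arctan2(-d[0],d[1]))
a,b=t4(153,97,.258),t4(737,45,.258); d=a-b; print("screws",a,b,(a+b)/2,np.linalg.norm(d),np.arctan2(-d[0],d[1]))
print("notch top",t4(398,75.5,.246)); print("notch scene",s4(331,172,.240))
print("scene screws",s4(50,42,.258),s4(566,232,.258))
h=lambda x,y,z:at_z(T,195+(x-2)/5,255+(y-2)/5,z)
c=[h(88,22,.05),h(203,62,.05),h(38,165,.05)]; print("block",c, (c[1]+c[2])/2); d=c[0]-c[2]; print("yaw",np.arctan2(d[1],d[0]))
p=lambda x,y,z:at_z(T,410+(x-2)/5,255+(y-2)/5,z)
print("rim c",p(360-230,450-345,.07),"bail",p(272-230,448-345,.11),p(463-230,448-345,.11))
for P in [(.1586,-.6042,.2307),]: print(delta((.48,-.1,.25),(np.pi,0,.257)))
E
```

```text
ends [0.5725 0.2408 0.246 ] [ 0.6247 -0.1993  0.246 ] len 0.443263427465876 yaw 0.11805676162626033
screws [0.5805 0.1628 0.258 ] [ 0.6207 -0.1756  0.258 ] [ 0.6006 -0.0064  0.258 ] 0.3407799008169276 0.11812255665911549
notch top [0.5992 0.0212 0.246 ]
notch scene [0.6007 0.0189 0.24  ]
scene screws [ 0.6264 -0.1745  0.258 ] [0.5858 0.161  0.258 ]
block [array([0.4885, 0.2851, 0.05  ]), array([0.4689, 0.2228, 0.05  ]), array([0.4118, 0.308 , 0.05  ])] [0.4404 0.2654 0.05  ]
yaw -0.28925922894741196
rim c [ 0.4603 -0.3057  0.07  ] bail [ 0.4578 -0.2532  0.11  ] [ 0.4606 -0.3503  0.11  ]
(array([ 0.4389, -0.4064, -0.0187]), array([ 0.    , -0.    , -0.0003]))
```

Call:
apply_moves:
  claw: [0.06,0.06,0.06,0.06,0.06,0.06,0.06,0.06,0.06,0.06,0.06,0.06,0.06]
  xyz:
    - [0.034,-0.031,-0.002]
    - [0.034,-0.031,-0.002]
    - [0.034,-0.031,-0.002]
    - [0.034,-0.031,-0.002]
    - [0.034,-0.031,-0.002]
    - [0.034,-0.031,-0.002]
    - [0.034,-0.031,-0.002]
    - [0.034,-0.031,-0.002]
    - [0.034,-0.031,-0.002]
    - [0.034,-0.031,-0.002]
    - [0.034,-0.031,-0.002]
    - [0.034,-0.031,0]
    - [0.034,-0.031,0]
  twist:
    - [0,0,0]
    - [0,0,0]
    - [0,0,0]
    - [0,0,0]
    - [0,0,0]
    - [0,0,0]
    - [0,0,0]
    - [0,0,0]
    - [0,0,0]
    - [0,0,0]
    - [0,0,0]
    - [0,0,0]
    - [0,0,0]

```text
clock: 2.7
position: [0.4847, -0.1008, 0.2536]
tool_rot: [3.141, -0.001, 0.257]
force: [-0.1, -1.2, -0.5]
grip_width: 0.0599
finger_force: 0.0
```

Call:
apply_moves:
  claw: [0.06,0.06,0.06,0.06,0.06,0.06,0.06,0.06,0.06,0.06,0.06,0.06,0.06,0.06]
  xyz:
    - [0.007,-0.045,0]
    - [0.007,-0.045,0]
    - [0.007,-0.045,0]
    - [0.007,-0.045,0]
    - [0.007,-0.045,0]
    - [0.007,-0.045,0]
    - [0.007,-0.045,0]
    - [0.007,-0.045,0]
    - [0,0,0]
    - [0,0,0]
    - [0,0,0]
    - [0,0,0]
    - [0,0,0]
    - [0,0,0]
  twist:
    - [0,0,0]
    - [0,0,0]
    - [0,0,0]
    - [0,0,0]
    - [0,0,0]
    - [0,0,0]
    - [0,0,0]
    - [0,0,0]
    - [0,0,0.137]
    - [0,0,0.137]
    - [0,0,0.137]
    - [0,0,0.137]
    - [0,0,0]
    - [0,0,0]

```text
clock: 4.1
position: [0.4454, 0.2604, 0.2516]
tool_rot: [3.137, 0.003, -0.218]
force: [-0.6, 0.3, -0.0]
grip_width: 0.0598
finger_force: 0.0
```

Run:
```python
from h import *
np.set_printoptions(precision=4,suppress=True)
f=bot.grab_frame("wrist"); print(f["vfov"],f["cx"],f["cy"]);print(f["view"]); save("w1",f["img"])
s=bot.observe(); print(s["position"],s["tool_rot"])
for q in ["hook_tab","hook","hook_block"]:
    for r in bot.find_in("wrist",q)[:2]: print(q,np.round(r["position"],4),round(r["score"],2))
```

```text
65.70646984690485 316.1282283533961 239.5617651435826
[[-0.2167 -0.9762  0.0043  0.3497]
 [ 0.9294 -0.2077 -0.305  -0.3132]
 [ 0.2986 -0.0621  0.9523 -0.5154]
 [ 0.      0.      0.      1.    ]]
[0.4455 0.2602 0.2515] [ 3.1375  0.0033 -0.2187]
hook_tab [0.4524 0.2639 0.1389] 0.67
hook [0.4532 0.2667 0.1383] 0.92
hook_block [0.4513 0.2638 0.0506] 0.86
```

View pics/w1.png

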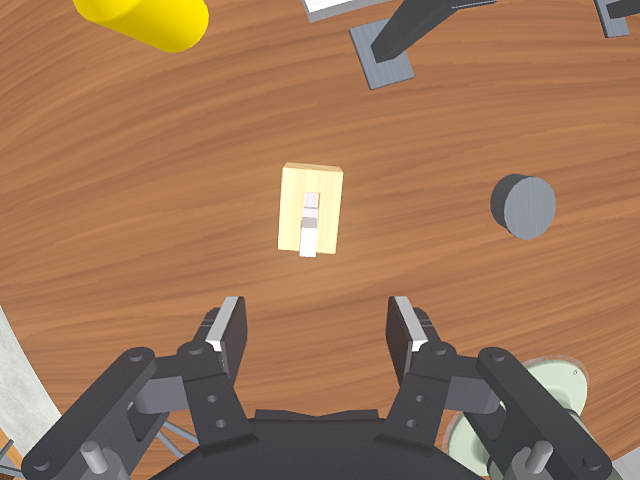

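Run:
```python
from h import *
np.set_printoptions(precision=4,suppress=True)
f=bot.grab_frame("wrist")
w=lambda u,v,z:at_z(f,u,v,z,True)
print("cam",ray(f,0,0)[0])
a,b=w(310,228,.141),w(308.5,256.5,.141); print(a,b,np.linalg.norm(a-b),(a+b)/2,np.arctan2(*(a-b)[1::-1]))
c=[w(286,166,.05),w(342,170,.05),w(279,249,.05),w(334,253,.05)]
print(c,np.mean(c,0)); 
for i,j in((0,2),(1,3)): d=c[i]-c[j]; print(np.linalg.norm(d),np.arctan2(d[1],d[0]))
cv2.imwrite("pics/w1c.png",cv2.resize(f["img"][150:270,260:360,::-1],None,fx=5,fy=5,interpolation=cv2.INTER_CUBIC))
```

```text
cam [0.5214 0.243  0.3937]
[0.4514 0.2621 0.141 ] [0.4307 0.268  0.141 ] 0.021522819406561356 [0.441  0.2651 0.141 ] -0.27739661132374444
[array([0.4894, 0.2774, 0.05  ]), array([0.4743, 0.2276, 0.05  ]), array([0.412 , 0.3036, 0.05  ]), array([0.396 , 0.2518, 0.05  ])] [0.443  0.2651 0.05  ]
0.08174104291146897 -0.326690417337904
0.08194259150788062 -0.30020355782526015
```

View pics/w1c.png

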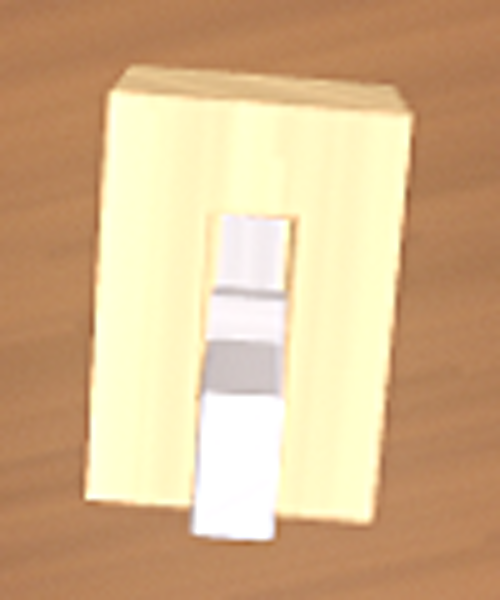

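Call:
apply_moves:
  claw: [0.05,0.05,0.05,0.05,0.05,0.05,0.05,0.05]
  xyz:
    - [-0.0055,-0.0035,0]
    - [0,0,0]
    - [0,0,0.03]
    - [0,0,0.035]
    - [0,0,0.035]
    - [0,0,0.025]
    - [0,0,0.01]
    - [0,0,0]
  twist:
    - [0,0,0.08]
    - [0,0,0]
    - [0,0,0]
    - [0,0,0]
    - [0,0,0]
    - [0,0,0]
    - [0,0,0]
    - [0,0,0]

```text
clock: 5.15
position: [0.4413, 0.2615, 0.1149]
tool_rot: [3.134, 0.006, -0.275]
force: [0.7, -0.1, 0.4]
grip_width: 0.0501
finger_force: 0.0
```

Call:
apply_moves:
  claw: [0.0,0.0,0.0,0.0,0.0,0.0,0.0,0.0]
  xyz:
    - [0,0,0]
    - [0,0,0]
    - [0,0,0]
    - [0,0,0]
    - [0,0,0]
    - [0,0,0]
    - [0,0,0]
    - [0,0,0]
  twist:
    - [0,0,0]
    - [0,0,0]
    - [0,0,0]
    - [0,0,0]
    - [0,0,0]
    - [0,0,0]
    - [0,0,0]
    - [0,0,0]
  force: 60

```text
clock: 5.95
position: [0.4427, 0.263, 0.1168]
tool_rot: [3.138, 0.003, -0.275]
force: [-0.3, 4.1, 8.2]
grip_width: 0.0113
finger_force: 59.1
```

Call:
apply_moves:
  claw: [0.0,0.0,0.0,0.0,0.0,0.0,0.0,0.0,0.0,0.0,0.0,0.0,0.0]
  xyz:
    - [0,0,-0.01]
    - [0,0,-0.02]
    - [0,0,-0.02]
    - [0,0,-0.02]
    - [0,0,-0.03]
    - [0,0,-0.03]
    - [0,0,-0.03]
    - [0,0,0]
    - [0,0,0]
    - [0,0,0]
    - [0,0,0]
    - [0,0,0]
    - [0,0,0]
  twist:
    - [0,0,0]
    - [0,0,0]
    - [0,0,0]
    - [0,0,0]
    - [0,0,0]
    - [0,0,0]
    - [0,0,0]
    - [0,0,-0.08]
    - [0,0,-0.08]
    - [0,0,-0.08]
    - [0,0,-0.08]
    - [0,0,-0.08]
    - [0,0,0]

```text
clock: 7.25
position: [0.4426, 0.2623, 0.2759]
tool_rot: [3.137, 0.006, 0.126]
force: [0.0, -0.1, -1.3]
grip_width: 0.011
finger_force: 59.0
```

Call:
apply_moves:
  claw: [0.0,0.0,0.0,0.0,0.0,0.0,0.0,0.0,0.0,0.0]
  xyz:
    - [0.01,0.032,0]
    - [0.01,0.032,0]
    - [0.01,0.032,0]
    - [0.01,0.032,0]
    - [0.01,0.032,0]
    - [0.01,0.032,0]
    - [0.01,0.032,0]
    - [0.01,0.032,0]
    - [0,0,0]
    - [0,0,0]
  twist:
    - [0,0,0]
    - [0,0,0]
    - [0,0,0]
    - [0,0,0]
    - [0,0,0]
    - [0,0,0]
    - [0,0,0]
    - [0,0,0]
    - [0,0,0]
    - [0,0,0]

```text
clock: 8.25
position: [0.5537, 0.0179, 0.2762]
tool_rot: [3.137, 0.007, 0.121]
force: [0.4, 1.0, -1.3]
grip_width: 0.0107
finger_force: 58.9
```

Run:
```python
from h import *
np.set_printoptions(precision=4,suppress=True)
f=bot.grab_frame("wrist"); S=bot.grab_frame("scene"); s=bot.observe(); print(s["position"],s["tool_rot"],s["force"])
z=lambda im,x,y,w,h,k:cv2.resize(im[y:y+h,x:x+w],None,fx=k,fy=k,interpolation=cv2.INTER_CUBIC)
u,v=map(int,proj(S,s["position"])); print(u,v)
o=np.zeros((600,800,3),np.uint8); a=z(f["img"],120,60,400,300,1)
u0,v0=u-50,v-40
b=z(S["img"],u0,v0,100,100,4); print("crop",u0,v0)
o[:300,:400]=a;o[:400,400:]=b
o[300:600,0:400]=z(f["img"],250,150,134,100,3)[:300,:400]
save("c3",o); np.save("wv.npy",f["view"])
```

```text
[0.5535 0.0192 0.2763] [3.1376 0.0066 0.1239] [ 0.1972  0.5358 -2.1072]
309 204
crop 259 164
```

View pics/c3.png

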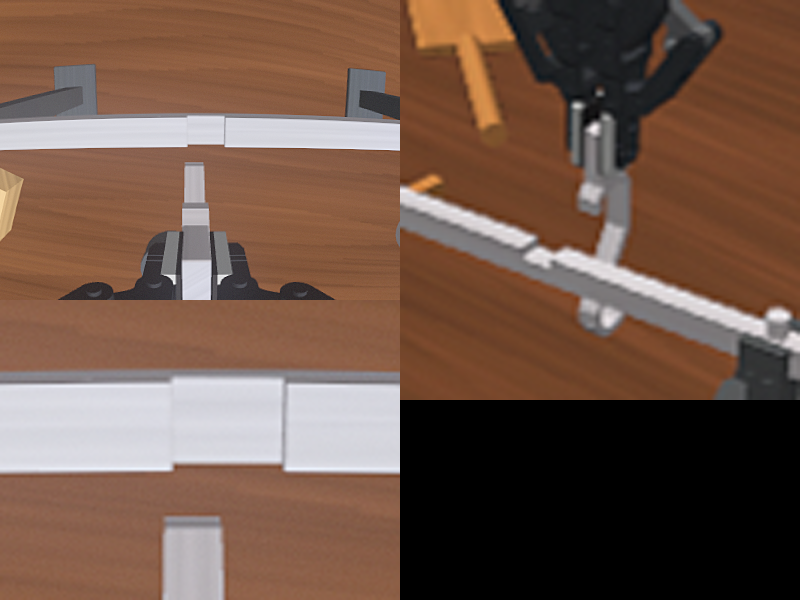

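Run:
```python
from h import *
np.set_printoptions(precision=4,suppress=True)
f=bot.grab_frame("wrist"); s=bot.observe()
R=Ro.from_euler("xyz",s["tool_rot"]);p=s["position"]
w=lambda u,v,z:at_z(f,u,v,z,True)
for n,(u,v,z) in dict(nl_far=(307.5,176,.24),nl_near=(307.7,204.3,.24),nr_far=(344.3,176,.24),nr_near=(344.7,204.3,.24),barL_far=(260,177,.246),barL_near=(260,206.7,.246),tabtop=(317,328,.301),tabtop2=(316,345,.301)).items():
    P=w(u,v,z); print(n,P,"tool",R.inv().apply(P-p))
for c in["wrist","scene"]:
    for q in["hook_tab","hook"]:
        for r in bot.find_in(c,q)[:1]: print(c,q,R.inv().apply(np.array(r["position"])-p),r["score"])
    for r in bot.find_in(c,"rail_mid")[:1]: print(r)
```

```text
nl_far [0.6046 0.0299 0.24  ] tool [ 0.0523 -0.0043  0.036 ]
nl_near [0.5907 0.0282 0.24  ] tool [ 0.0382 -0.0042  0.0361]
nr_far [0.6068 0.0123 0.24  ] tool [0.0523 0.0135 0.0361]
nr_near [0.5929 0.0101 0.24  ] tool [0.0382 0.0139 0.0362]
barL_far [0.6025 0.0521 0.246 ] tool [ 0.0529 -0.0265  0.0299]
barL_near [0.5882 0.0508 0.246 ] tool [ 0.0385 -0.027   0.03  ]
tabtop [0.5589 0.02   0.301 ] tool [ 0.0053  0.0002 -0.0247]
tabtop2 [0.5513 0.0194 0.301 ] tool [-0.0024 -0.0002 -0.0246]
wrist hook_tab [ 0.0073  0.0021 -0.0111] 0.74
wrist hook [ 0.0106 -0.0004 -0.0099] 0.82
{'position': [0.6012, 0.0281, 0.2463], 'score': 0.84}
scene hook_tab [-0.0056 -0.0003  0.0332] 0.81
scene hook [0.005  0.0007 0.0344] 0.65
{'position': [0.6016, 0.0816, 0.1989], 'score': 0.8}
```

Call:
apply_moves:
  claw: [0,0,0,0,0,0,0]
  xyz:
    - [0.0095,0.001,0]
    - [0.0095,0.001,0]
    - [0.0095,0.001,0]
    - [0.0095,0.001,0]
    - [0.0095,0.001,0]
    - [0,0,0]
    - [0,0,0]
  twist:
    - [0,0,0]
    - [0,0,0]
    - [0,0,0]
    - [0,0,0]
    - [0,0,0]
    - [0,0,0]
    - [0,0,0]

```text
clock: 9.4
position: [0.6015, 0.0192, 0.2757]
tool_rot: [3.137, 0.007, 0.124]
force: [-0.7, -0.3, -1.2]
grip_width: 0.0111
finger_force: 59.0
```

Call:
apply_moves:
  claw: [0,0,0,0,0,0,0]
  xyz:
    - [0,0,0.004]
    - [0,0,0.004]
    - [0,0,0.004]
    - [0,0,0.003]
    - [0,0,0]
    - [0,0,0]
    - [0,0,0]
  twist:
    - [0,0,0]
    - [0,0,0]
    - [0,0,0]
    - [0,0,0]
    - [0,0,0]
    - [0,0,0]
    - [0,0,0]

```text
clock: 10.1
position: [0.6016, 0.0192, 0.2611]
tool_rot: [3.137, 0.006, 0.124]
force: [0.2, 0.5, -1.4]
grip_width: 0.0106
finger_force: 59.0
```

Run:
```python
from h import *
np.set_printoptions(precision=4,suppress=True)
f=bot.grab_frame("wrist"); S=bot.grab_frame("scene"); s=bot.observe(); print(s["position"],s["tool_rot"],s["force"])
R=Ro.from_euler("xyz",s["tool_rot"]);print(R.inv().apply([.5988-s["position"][0],.0201-s["position"][1],0]))
z=lambda im,x,y,w,h,k:cv2.resize(im[y:y+h,x:x+w],None,fx=k,fy=k,interpolation=cv2.INTER_CUBIC)
u,v=map(int,proj(S,s["position"])); u0,v0=u-50,v-40; print(u0,v0)
o=np.zeros((400,800,3),np.uint8)
o[:,400:]=z(S["img"],u0,v0,100,100,4); o[:,:400]=z(f["img"],267,250,100,100,4)
save("c4",o)
```

```text
[0.6016 0.0192 0.2611] [3.1372 0.0062 0.1241] [-0.839   0.623  -2.0316]
[-0.0026 -0.0012  0.    ]
244 179
```

View pics/c4.png

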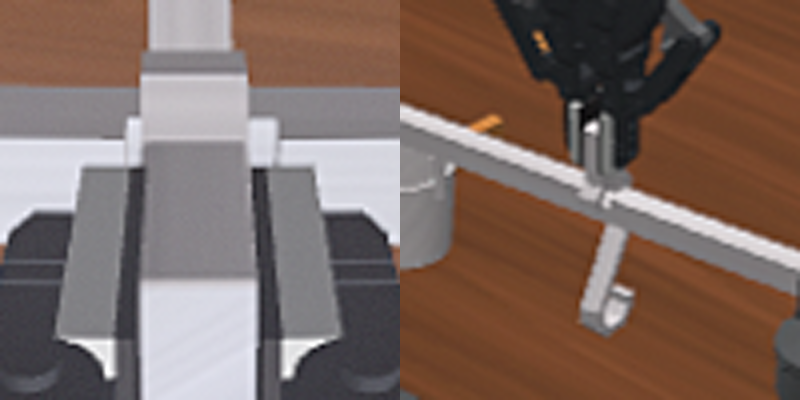

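Call:
apply_moves:
  claw: [0,0,0,0,0,0,0]
  xyz:
    - [0,0.0005,0.0015]
    - [0,0,0.0015]
    - [0,0,0.001]
    - [0,0,0.001]
    - [0,0,0.001]
    - [0,0,0]
    - [0,0,0]
  twist:
    - [0,0,0]
    - [0,0,0]
    - [0,0,0]
    - [0,0,0]
    - [0,0,0]
    - [0,0,0]
    - [0,0,0]

```text
clock: 10.9
position: [0.6015, 0.0187, 0.255]
tool_rot: [3.137, 0.006, 0.124]
force: [0.3, 0.5, -0.4]
grip_width: 0.0107
finger_force: 59.0
```

Call:
apply_moves:
  claw: [0,0,0,0,0]
  xyz:
    - [0,0,0.001]
    - [0,0,0.0005]
    - [0,0,0.0005]
    - [0,0,0]
    - [0,0,0]
  twist:
    - [0,0,0]
    - [0,0,0]
    - [0,0,0]
    - [0,0,0]
    - [0,0,0]

```text
clock: 11.4
position: [0.6015, 0.0186, 0.253]
tool_rot: [3.137, 0.006, 0.124]
force: [0.5, 0.5, -2.2]
grip_width: 0.011
finger_force: 59.0
```

Call:
apply_moves:
  claw: [0,0,0,0]
  xyz:
    - [0,0,0.0005]
    - [0,0,0.0005]
    - [0,0,0]
    - [0,0,0]
  twist:
    - [0,0,0]
    - [0,0,0]
    - [0,0,0]
    - [0,0,0]

```text
clock: 11.8
position: [0.6015, 0.0187, 0.252]
tool_rot: [3.137, 0.006, 0.124]
force: [0.4, -0.3, -0.6]
grip_width: 0.0107
finger_force: 59.1
```

Call:
apply_moves:
  claw: [0,0,0,0]
  xyz:
    - [0,0,0.0005]
    - [0,0,0]
    - [0,0,0]
    - [0,0,0]
  twist:
    - [0,0,0]
    - [0,0,0]
    - [0,0,0]
    - [0,0,0]

```text
clock: 12.2
position: [0.6016, 0.0186, 0.2519]
tool_rot: [3.137, 0.006, 0.124]
force: [-2.7, 0.2, 4.9]
grip_width: 0.0108
finger_force: 60.0
```

Call:
apply_moves:
  claw: [0.04,0.04,0.04,0.04,0.04,0.04,0.04,0.04,0.04,0.04,0.04]
  xyz:
    - [0,0,0]
    - [0,0,0]
    - [0,0,0]
    - [0,0,0]
    - [0,0,-0.01]
    - [0,0,-0.02]
    - [0,0,-0.03]
    - [0,0,-0.03]
    - [0,0,-0.03]
    - [0,0,0]
    - [0,0,0]
  twist:
    - [0,0,0]
    - [0,0,0]
    - [0,0,0]
    - [0,0,0]
    - [0,0,0]
    - [0,0,0]
    - [0,0,0]
    - [0,0,0]
    - [0,0,0]
    - [0,0,0]
    - [0,0,0]

```text
clock: 13.3
position: [0.6023, 0.0193, 0.3723]
tool_rot: [3.137, 0.005, 0.124]
force: [0.3, 0.7, -0.5]
grip_width: 0.0399
finger_force: 0.0
```

Run:
```python
from h import *
np.set_printoptions(precision=4,suppress=True)
f=bot.grab_frame("wrist"); S=bot.grab_frame("scene"); T=bot.grab_frame("top");s=bot.observe(); print(s["position"],s["tool_rot"],s["force"])
z=lambda im,x,y,w,h,k:cv2.resize(im[y:y+h,x:x+w],None,fx=k,fy=k,interpolation=cv2.INTER_CUBIC)
u,v=map(int,proj(f,[.6,.02,.24])); print(u,v)
o=np.zeros((400,800,3),np.uint8)
o[:,400:]=z(S["img"],244,179,100,100,4); o[:,:400]=z(f["img"],220,150,200,200,2)
save("c5",o)
for q in ["pail","pail_grip","pail_bail"]:
    for c in["scene","top"]:
        for r in bot.find_in(c,q)[:1]: print(c,q,np.round(r["position"],4),round(r["score"],2))
```

```text
[0.6019 0.0193 0.3708] [3.1372 0.0077 0.1241] [ 0.1417 -0.3555  0.4478]
314 228
scene pail [ 0.469  -0.2948  0.0475] 0.76
top pail [ 0.4558 -0.3069  0.0475] 0.85
scene pail_grip [ 0.466  -0.2946  0.0491] 0.59
top pail_grip [ 0.4591 -0.3115  0.0489] 0.85
scene pail_bail [ 0.468  -0.2949  0.0413] 0.66
top pail_bail [ 0.4568 -0.3121  0.0477] 0.98
```

View pics/c5.png

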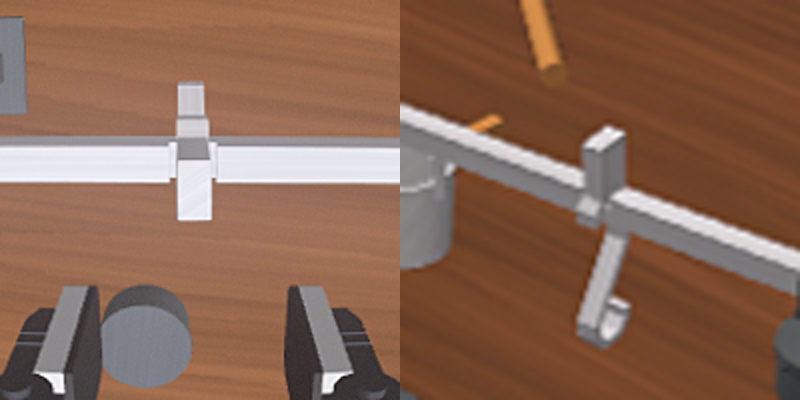

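Call:
apply_moves:
  claw: [0.06,0.06,0.06,0.06,0.06,0.06,0.06,0.06,0.06,0.06,0.06,0.06,0.06,0.06]
  xyz:
    - [-0.024,0.029,0]
    - [-0.024,0.029,0]
    - [-0.024,0.029,0]
    - [-0.024,0.029,0]
    - [-0.024,0.029,0.02]
    - [-0.024,0.029,0.02]
    - [-0.024,0.029,0.02]
    - [-0.024,0.029,0.02]
    - [-0.024,0.029,0.02]
    - [-0.024,0.029,0.02]
    - [0,0,0]
    - [0,0,0]
    - [0,0,0]
    - [0,0,0]
  twist:
    - [0,0,0]
    - [0,0,0]
    - [0,0,0]
    - [0,0,0]
    - [0,0,0]
    - [0,0,0]
    - [0,0,0]
    - [0,0,0]
    - [0,0,0]
    - [0,0,0]
    - [0,0,0.047]
    - [0,0,0.047]
    - [0,0,0]
    - [0,0,0]

```text
clock: 15.15
position: [0.3994, -0.2987, 0.2543]
tool_rot: [3.137, 0.006, 0.032]
force: [-0.2, 0.3, -0.2]
grip_width: 0.0601
finger_force: 0.0
```

Run:
```python
from h import *
np.set_printoptions(precision=4,suppress=True)
f=bot.grab_frame("wrist"); s=bot.observe(); print(s["position"],s["tool_rot"],s["qpos"])
save("w2",f["img"])
for q in ["pail","pail_grip","pail_bail"]:
    for r in bot.find_in("wrist",q)[:2]: print(q,np.round(r["position"],4),round(r["score"],2))
```

```text
[ 0.3994 -0.2987  0.2544] [3.1366 0.0059 0.0318] [ 0.3399  0.2992  0.2234  1.9068 -0.0714  0.9459 -0.9433]
pail [ 0.5917 -0.3978  0.021 ] 0.67
pail [ 0.4605 -0.3095  0.0491] 0.63
pail_grip [ 0.4612 -0.3106  0.0556] 0.71
pail_bail [ 0.4588 -0.3115  0.0546] 0.95
```

View pics/w2.png

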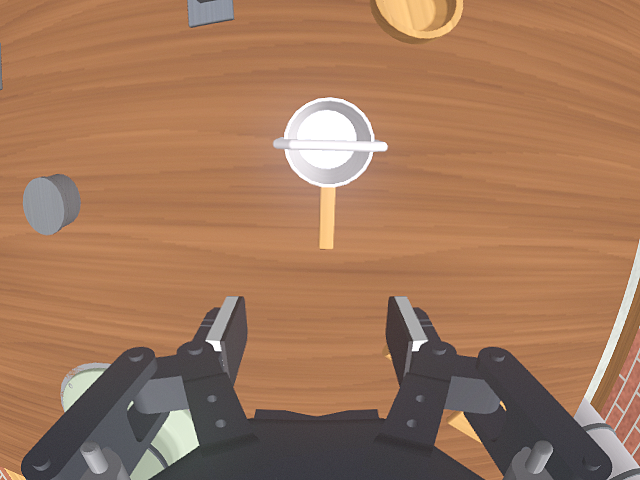

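Run:
```python
from h import *
np.set_printoptions(precision=4,suppress=True)
f=bot.grab_frame("wrist"); s=bot.observe(); w=lambda u,v,z:at_z(f,u,v,z,True)
g1,g2=w(326.7,247.5,.066),w(328.7,189,.066); d=g2-g1
print(g1,g2,np.arctan2(d[1],d[0]),np.linalg.norm(d))
b1,b2=w(280,143.5,.11),w(384,147,.11); print(b1,b2,(b1+b2)/2,np.arctan2(-(b1-b2)[0],(b1-b2)[1]))
# rim fit
im=f["img"]; c=[w(u,v,.07) for u,v in((285,142),(374,142),(329,97.5),(329,187))]; print(c,np.mean(c,0))
```

```text
[ 0.3624 -0.3105  0.066 ] [ 0.4182 -0.3102  0.066 ] 0.006292467156018727 0.055747364277012684
[ 0.4606 -0.2697  0.11  ] [ 0.4609 -0.3498  0.11  ] [ 0.4608 -0.3097  0.11  ] 0.0038992465372009832
[array([ 0.4598, -0.2704,  0.07  ]), array([ 0.4626, -0.3482,  0.07  ]), array([ 0.4999, -0.3074,  0.07  ]), array([ 0.4207, -0.3102,  0.07  ])] [ 0.4608 -0.3091  0.07  ]
```

Call:
apply_moves:
  claw: [0.045,0.045,0.045,0.045,0.045,0.045,0.045]
  xyz:
    - [0,0,0]
    - [0,0,0]
    - [0,0,0]
    - [0,0,0]
    - [0,0,0]
    - [0,0,0]
    - [0,0,0]
  twist:
    - [0,0,0.03]
    - [0,0.11,0]
    - [0,0.11,0]
    - [0,0.11,0]
    - [0,0.11,0]
    - [0,0,0]
    - [0,0,0]

```text
clock: 16.1
position: [0.3991, -0.2989, 0.2544]
tool_rot: [3.138, -0.425, 0.0]
force: [1.7, -0.1, -1.3]
grip_width: 0.0449
finger_force: 0.0
```

Run:
```python
from h import *
np.set_printoptions(precision=4,suppress=True)
s=bot.observe(); print(s["position"],s["tool_rot"],s["qpos"])
R=Ro.from_euler("xyz",s["tool_rot"]); print(R.as_matrix())
z=R.as_matrix()[:,2]; g=np.array([.386,-.310,.054])+.019*z
print(g,R.inv().apply(g-.08*z-s["position"]))
```

```text
[ 0.3991 -0.2989  0.2544] [ 3.138  -0.425   0.0001] [ 0.6132  0.1666  0.094   2.1658 -0.5663  0.5468 -0.4188]
[[ 0.911  -0.0014  0.4124]
 [ 0.     -1.     -0.0035]
 [ 0.4124  0.0032 -0.911 ]]
[ 0.3938 -0.3101  0.0367] [-0.0946  0.0105  0.1162]
```

Call:
apply_moves:
  claw: [0.045,0.045,0.045,0.045,0.045,0.045]
  xyz:
    - [-0.019,0.002,0.023]
    - [-0.019,0.002,0.023]
    - [-0.019,0.002,0.023]
    - [-0.019,0.002,0.023]
    - [-0.019,0.0025,0.024]
    - [0,0,0]
  twist:
    - [0,0,0]
    - [0,0,0]
    - [0,0,0]
    - [0,0,0]
    - [0,0,0]
    - [0,0,0]

```text
clock: 16.7
position: [0.3603, -0.309, 0.1067]
tool_rot: [-3.139, -0.425, -0.001]
force: [0.2, 0.3, 0.7]
grip_width: 0.045
finger_force: 0.0
```

Run:
```python
from h import *
np.set_printoptions(precision=4,suppress=True)
s=bot.observe(); print(s["position"],s["tool_rot"],s["qpos"])
R=Ro.from_euler("xyz",s["tool_rot"])
z=R.as_matrix()[:,2]; g=np.array([.386,-.310,.054])+.019*z
print(g,R.inv().apply(g-s["position"]))
f=bot.grab_frame("wrist")
for q in ["pail","pail_grip","pail_bail"]:
    for r in bot.find_in("wrist",q)[:2]: print(q,np.round(r["position"],4),round(r["score"],2))
```

```text
[ 0.3603 -0.309   0.1067] [-3.1395 -0.4246 -0.0013] [ 1.0215  0.4521 -0.2893  2.3192 -1.1348  0.1877  0.3092]
[ 0.3938 -0.31    0.0367] [0.0017 0.0011 0.0776]
pail [ 0.4608 -0.3056  0.0593] 0.9
pail_grip [ 0.4636 -0.3083  0.061 ] 0.83
pail_bail [ 0.4551 -0.3123  0.0588] 0.7
```

Call:
apply_moves:
  claw: [0.045,0.045,0.045,0.045,0.045,0.045]
  xyz:
    - [0.002,0.001,0.0155]
    - [0,0,0.0155]
    - [0,0,0.0155]
    - [0,0,0.0155]
    - [0,0,0.0155]
    - [0,0,0]
  twist:
    - [0,0,0]
    - [0,0,0]
    - [0,0,0]
    - [0,0,0]
    - [0,0,0]
    - [0,0,0]

```text
clock: 17.5
position: [0.3981, -0.3234, 0.0574]
tool_rot: [-3.116, -0.404, 0.002]
force: [-0.3, 0.3, 0.3]
grip_width: 0.0449
finger_force: 0.0
```

Run:
```python
from h import *
np.set_printoptions(precision=4,suppress=True)
s=bot.observe(); print(s["position"],s["tool_rot"],s["qpos"],s["force"])
R=Ro.from_euler("xyz",s["tool_rot"])
z=R.as_matrix()[:,2]; g=np.array([.386,-.310,.054])+.019*z
print(g,R.inv().apply(g-s["position"]))
```

```text
[ 0.3981 -0.3234  0.0574] [-3.1159 -0.4041  0.0023] [ 0.9468  0.5972 -0.2501  2.2299 -1.2626  0.1619  0.4322] [-0.2671  0.262   0.2726]
[ 0.3935 -0.3095  0.0365] [-0.0125 -0.0134  0.0177]
```

Call:
apply_moves:
  claw: [0.045,0.045,0.045,0.045,0.045,0.045,0.045,0.045,0.045,0.045,0.045,0.045]
  xyz:
    - [0,0,-0.02]
    - [0.01,0,-0.03]
    - [0.02,0,-0.04]
    - [0.02,0,-0.04]
    - [0.02,0,-0.04]
    - [0.02,0,-0.03]
    - [0,0,0]
    - [0,0,0]
    - [0,0,0]
    - [0,0,0]
    - [0,0,0]
    - [0,0,0]
  twist:
    - [0,0,0]
    - [0,0,0]
    - [0,0,0]
    - [0,0,0]
    - [0,0,0]
    - [0,0,0]
    - [0,-0.08,0]
    - [0,-0.08,0]
    - [0,-0.08,0]
    - [0,-0.08,0]
    - [0,-0.08,0]
    - [0,0,0]

```text
clock: 18.7
position: [0.4025, -0.3274, 0.2773]
tool_rot: [-3.119, -0.002, 0.014]
force: [-0.6, 0.8, -0.1]
grip_width: 0.0449
finger_force: 0.0
```

Call:
apply_moves:
  claw: [0.045,0.045,0.045,0.045,0.045,0.045,0.045,0.045,0.045,0.045,0.045,0.045,0.045,0.045,0.045,0.045]
  xyz:
    - [0,0,0]
    - [0,0,0]
    - [0,0,0]
    - [0,0,0]
    - [0,0,0]
    - [0,0,0]
    - [0,0,0]
    - [0,0,0]
    - [0,0,0]
    - [0,0,0]
    - [0,0,0]
    - [0,0,0]
    - [0,0,0]
    - [0,0,0]
    - [0,0,0]
    - [0,0,0]
  twist:
    - [0,0,-0.13]
    - [0,0,-0.13]
    - [0,0,-0.13]
    - [0,0,-0.13]
    - [0,0,-0.13]
    - [0,0,-0.13]
    - [0,0,-0.13]
    - [0,0,-0.13]
    - [0,0,-0.13]
    - [0,0,-0.13]
    - [0,0,-0.13]
    - [0,0,-0.13]
    - [0,0,-0.13]
    - [0,0,-0.13]
    - [0,0,-0.13]
    - [0,0,0]

```text
clock: 20.3
position: [0.4004, -0.3283, 0.2778]
tool_rot: [3.127, -0.018, 1.964]
force: [-0.6, -0.2, 0.1]
grip_width: 0.0451
finger_force: 0.0
```

Run:
```python
from h import *
np.set_printoptions(precision=4,suppress=True)
s=bot.observe(); print(s["position"],s["tool_rot"],s["qpos"],s["force"])
```

```text
[ 0.4004 -0.3283  0.2778] [ 3.1274 -0.0184  1.9637] [ 0.5433  0.3049  0.0547  1.8184 -0.0449  1.0267  1.0117] [-0.5901 -0.2259  0.0914]
```

Call:
apply_moves:
  claw: [0.045,0.045,0.045,0.045,0.045,0.045,0.045,0.045,0.045,0.045,0.045]
  xyz:
    - [0,0,0]
    - [0,0,0]
    - [0,0,0]
    - [0,0,0]
    - [0,0,0]
    - [0,0,0]
    - [0,0,0]
    - [0,0,0]
    - [0,0,0]
    - [0,0,0]
    - [0,0,0]
  twist:
    - [0,0,-0.13]
    - [0,0,-0.13]
    - [0,0,-0.13]
    - [0,0,-0.13]
    - [0,0,-0.13]
    - [0,0,-0.13]
    - [0,0,-0.13]
    - [0,0,-0.13]
    - [0,0,-0.13]
    - [0,0,0]
    - [0,0,0]

```text
clock: 21.4
position: [0.4008, -0.3283, 0.2778]
tool_rot: [3.119, 0.005, 3.125]
force: [-0.1, 0.8, -0.3]
grip_width: 0.045
finger_force: 0.0
```

Run:
```python
from h import *
np.set_printoptions(precision=4,suppress=True)
s=bot.observe(); print(s["position"],s["tool_rot"],s["qpos"],s["force"])
a=.15; T=(Ro.from_euler("y",-a)*Ro.from_matrix(np.diag([-1.,1,-1])));
z=T.as_matrix()[:,2]; print(z); g=np.array([.382,-.310,.054])+.019*z
print(T.as_euler("xyz"),g)
R=Ro.from_euler("xyz",s["tool_rot"]); print("twist",(R.inv()*T).as_rotvec(),"shift in target frame to pre",T.inv().apply(g-.08*z-s["position"]),"to grasp",T.inv().apply(g-s["position"]))
f=bot.grab_frame("top")
for q in ["pail","pail_bail","pail_grip"]:
    for r in bot.find_in("top",q)[:1]: print(q,np.round(r["position"],4),round(r["score"],2))
```

```text
[ 0.4008 -0.3283  0.2778] [3.1193 0.0046 3.1254] [ 0.7132  0.3099 -0.1621  1.8085  0.0323  1.0348  2.0965] [-0.0927  0.7869 -0.2731]
[ 0.1494  0.     -0.9888]
[3.1416 0.15   3.1416] [ 0.3848 -0.31    0.0352]
twist [ 0.021  -0.1452 -0.0178] shift in target frame to pre [0.052  0.0183 0.1574] to grasp [0.052  0.0183 0.2374]
pail [ 0.455  -0.3091  0.0477] 0.93
pail_bail [ 0.459  -0.3132  0.0451] 0.95
pail_grip [ 0.4576 -0.3123  0.046 ] 0.75
```

Tilt slightly, then come down to the pre-grasp point.

Call:
apply_moves:
  claw: [0.045,0.045,0.045,0.045,0.045,0.045,0.045,0.045,0.045]
  xyz:
    - [0,0,0]
    - [0,0,0]
    - [0,0,0]
    - [0.01,0.004,0.03]
    - [0.01,0.004,0.03]
    - [0.01,0.004,0.03]
    - [0.01,0.003,0.03]
    - [0.012,0.003,0.037]
    - [0,0,0]
  twist:
    - [0.01,-0.073,-0.009]
    - [0.01,-0.073,-0.009]
    - [0,0,0]
    - [0,0,0]
    - [0,0,0]
    - [0,0,0]
    - [0,0,0]
    - [0,0,0]
    - [0,0,0]

```text
clock: 22.5
position: [0.3714, -0.3084, 0.1113]
tool_rot: [3.136, 0.144, -3.135]
force: [1.0, 0.3, 0.8]
grip_width: 0.045
finger_force: 0.0
```

Run:
```python
from h import *
np.set_printoptions(precision=4,suppress=True)
s=bot.observe(); print(s["position"],s["tool_rot"],s["qpos"],s["force"])
R=Ro.from_euler("xyz",s["tool_rot"]);z=R.as_matrix()[:,2]; g=np.array([.382,-.310,.054])+.019*z
print(g,R.inv().apply(g-s["position"]))
```

```text
[ 0.3714 -0.3084  0.1113] [ 3.1356  0.1441 -3.1355] [ 0.7771  0.4522 -0.1838  2.1482 -0.0206  0.434   2.2115] [1.0163 0.3167 0.7823]
[ 0.3847 -0.3099  0.0352] [-0.0023 -0.002   0.0772]
```

Call:
apply_moves:
  claw: [0.045,0.045,0.045,0.045,0.045,0.045,0.045]
  xyz:
    - [-0.001,-0.001,0.015]
    - [-0.001,-0.001,0.02]
    - [0,0,0.02]
    - [0,0,0.015]
    - [0,0,0.007]
    - [0,0,0]
    - [0,0,0]
  twist:
    - [0,0,0]
    - [0,0,0]
    - [0,0,0]
    - [0,0,0]
    - [0,0,0]
    - [0,0,0]
    - [0,0,0]

```text
clock: 23.2
position: [0.3873, -0.3124, 0.0399]
tool_rot: [3.141, 0.151, -3.135]
force: [-0.6, -0.5, -0.3]
grip_width: 0.045
finger_force: 0.0
```

Call:
apply_moves:
  claw: [0,0,0,0,0,0,0,0]
  xyz:
    - [0,0,0]
    - [0,0,0]
    - [0,0,0]
    - [0,0,0]
    - [0,0,0]
    - [0,0,0]
    - [0,0,0]
    - [0,0,0]
  twist:
    - [0,0,0]
    - [0,0,0]
    - [0,0,0]
    - [0,0,0]
    - [0,0,0]
    - [0,0,0]
    - [0,0,0]
    - [0,0,0]
  force: 80

```text
clock: 24.0
position: [0.3869, -0.3124, 0.0395]
tool_rot: [3.141, 0.151, -3.135]
force: [-1.2, 1.2, 9.5]
grip_width: 0.0125
finger_force: 79.3
```

Run:
```python
from h import *
np.set_printoptions(precision=4,suppress=True)
s=bot.observe(); print(s["position"],s["tool_rot"],s["qpos"],s["force"],s["grip_width"])
f=bot.grab_frame("wrist");g=bot.grab_frame("top"); 
for c in["wrist","top"]:
  for q in ["pail","pail_bail"]:
    for r in bot.find_in(c,q)[:1]: print(c,q,np.round(r["position"],4),round(r["score"],2))
```

```text
[ 0.3869 -0.3124  0.0395] [ 3.1413  0.1512 -3.1347] [ 0.7384  0.6079 -0.1559  2.153   0.0024  0.2634  2.191 ] [-1.2205  1.1523  9.5264] 0.012450606023453086
wrist pail [ 0.3819 -0.3127  0.0649] 0.7
wrist pail_bail [ 0.3781 -0.3169  0.0648] 0.76
top pail [ 0.4572 -0.3134  0.0397] 0.91
top pail_bail [ 0.4556 -0.3156  0.0357] 0.91
```

Call:
apply_moves:
  claw: [0,0,0,0,0,0,0]
  xyz:
    - [-0.001,0,-0.006]
    - [-0.0015,0,-0.01]
    - [-0.0025,0,-0.016]
    - [-0.0025,0,-0.016]
    - [-0.0025,0,-0.016]
    - [0,0,0]
    - [0,0,0]
  twist:
    - [0,0,0]
    - [0,0,0]
    - [0,0,0]
    - [0,0,0]
    - [0,0,0]
    - [0,0,0]
    - [0,0,0]

```text
clock: 25.0
position: [0.387, -0.3122, 0.1041]
tool_rot: [3.141, 0.151, -3.134]
force: [-0.9, -0.2, -2.1]
grip_width: 0.0125
finger_force: 77.7
```

Run:
```python
from h import *
np.set_printoptions(precision=4,suppress=True)
s=bot.observe(); print(s["position"],s["tool_rot"],s["qpos"],s["force"],s["moment"],s["grip_width"])
T=bot.grab_frame("top")
for q in ["pail","pail_bail"]:
    for r in bot.find_in("top",q)[:1]: print(q,np.round(r["position"],4),round(r["score"],2),proj(T,r["position"]))
# bright pixels of the bail in top picture around its expected place
im=T["img"].astype(int); u,v=map(int,proj(T,[.46,-.311,.175])); print(u,v)
m=im.min(2)
for y in range(v-10,v+12): print(y,"".join("%4d"%x for x in m[y,u-30:u+32:3]))
```

```text
[ 0.387  -0.3122  0.1041] [ 3.1413  0.151  -3.1344] [ 0.7551  0.4792 -0.1752  2.126  -0.0155  0.4189  2.1961] [-0.8549 -0.1928 -2.1319] [0.0101 0.3833 0.0203] 0.012542528134817868
pail [ 0.4635 -0.3146  0.0972] 0.59 (np.float64(441.12547241953763), np.float64(273.9236657606593))
pail_bail [ 0.4607 -0.3145  0.1005] 0.93 (np.float64(441.34217496564963), np.float64(274.9438525067226))
446 273
263   66  63  64  66  70 236 195 166 155 144 146 164 221  65  62  61  61  63  60  62  65
264   64  63  63  60 101 239 242 243 205 146 143 145 215  83  64  64  63  62  61  61  62
265   63  64  60  61 173 247 253 253 249 171 142 144 177 147  61  62  61  62  60  60  62
266   63  64  61  65 229 252 253 253 253 233 145 144 154 204  60  60  59  59  62  59  61
267   63  65  66  69 246 253 253 253 253 251 155 145 148 217  62  62  58  62  61  59  65
268   61  64  66  88 252 254 254 254 254 253 189 147 143 228  64  61  63  64  61  62  63
269   64  64  63 113 253 254 254 254 254 253 234 145 144 220  76  64  64  63  63  65  65
270   63  67  61 139 253 253 253 253 253 253 249 146 144 191  88  65  66  67  64  64
[... 550 characters left out ...]
2  67 146 252 253 253 253 253 253 253 166 141 156 116  65  63  63  64  64  63
278   64  64  63 137 253 253 253 253 253 253 253 157 143 162 106  61  61  61  60  61  58
279   63  62  62 133 254 254 253 253 253 253 253 152 142 174  91  61  61  61  59  57  58
280   63  63  58 126 253 253 253 253 253 253 253 148 143 210  75  60  57  58  59  57  58
281   62  63  63 117 250 253 253 253 253 253 251 143 143 220  59  56  58  60  57  57  57
282   63  64  62 100 235 253 253 253 253 253 244 145 145 216  57  57  56  58  58  59  60
283   60  64  62  84 196 253 253 253 253 253 219 143 149 195  58  58  58  60  59  61  63
284   61  60  64  67 150 252 253 253 253 252 171 144 191 145  62  62  59  61  61  61  60
```

Call:
apply_moves:
  claw: [0,0,0,0,0,0,0,0,0,0,0,0,0,0,0,0]
  xyz:
    - [-0.004,0.015,0.0005]
    - [-0.008,0.03,0.001]
    - [-0.009,0.035,0.0015]
    - [-0.009,0.035,0.0015]
    - [-0.009,0.035,0.0015]
    - [-0.009,0.035,0.0015]
    - [-0.009,0.035,0.0015]
    - [-0.009,0.035,0.0015]
    - [-0.008,0.03,0.001]
    - [-0.004,0.018,0.0005]
    - [-0.003,0.01,0]
    - [0,0,0]
    - [0,0,0]
    - [0,0,0]
    - [0,0,0]
    - [0,0,0]
  twist:
    - [0,0,0]
    - [0,0,0]
    - [0,0,0]
    - [0,0,0]
    - [0,0,0]
    - [0,0,0]
    - [0,0,0]
    - [0,0,0]
    - [0,0,0]
    - [0,0,0]
    - [0,0,0]
    - [-0.006,0,-0.037]
    - [-0.006,0,-0.037]
    - [-0.006,0,-0.037]
    - [0,0,0]
    - [0,0,0]

```text
clock: 26.75
position: [0.4664, 0.0008, 0.104]
tool_rot: [3.14, 0.15, -3.024]
force: [0.5, -0.1, -1.6]
grip_width: 0.0124
finger_force: 78.0
```

Run:
```python
from h import *
np.set_printoptions(precision=4,suppress=True)
s=bot.observe(); print(s["position"],s["tool_rot"],s["qpos"],s["force"],s["moment"],s["grip_width"])
R=Ro.from_euler("xyz",s["tool_rot"]); R0=Ro.from_euler("xyz",[3.1413,.151,-3.1344])
b=s["position"]+R.apply(R0.inv().apply(np.array([.4605,-.311,.110])-[.3869,-.3124,.0395]))
Z=Ro.from_euler("z",.12); O=np.array([.5995,.0185,.240]); print("bail",b,"in hook",Z.inv().apply(b-O), "tilt change", (R*R0.inv()).as_rotvec())
T=bot.grab_frame("top");S=bot.grab_frame("scene");W=bot.grab_frame("wrist")
print("top bail",proj(T,b),proj(T,b+Z.apply([0,.03,0])),proj(T,b-Z.apply([0,.03,0])),"scene bail",proj(S,b),proj(S,b+Z.apply([0,.03,0])),proj(S,b-Z.apply([0,.03,0])),"lower",proj(S,O+Z.apply([0,0,-.088])))
for c in ["top","scene","wrist"]:
  for q in ["pail","pail_bail","hook_lower","hook","hook_tab"]:
    for r in bot.find_in(c,q)[:1]: print(c,q,np.round(r["position"],4),round(r["score"],2))
save("T3",T["img"]);save("S3",S["img"]);save("W3",W["img"])
```

```text
[0.4664 0.0008 0.104 ] [ 3.1395  0.1501 -3.0243] [-0.1155  0.4291 -0.0165  2.2347  0.0208  0.3279  1.5391] [ 0.5355 -0.1164 -1.5515] [-0.064   0.3832  0.0399] 0.012430457718634446
bail [0.5395 0.0102 0.1744] in hook [-0.0606 -0.0011 -0.0656] tilt change [0.0017 0.001  0.1103]
top bail (np.float64(315.37092784326427), np.float64(237.47147306167273)) (np.float64(303.2102676038549), np.float64(238.57906498794054)) (np.float64(327.5298871218913), np.float64(236.36403605877186)) scene bail (np.float64(309.8429593142937), np.float64(240.29191203301178)) (np.float64(320.8517666817932), np.float64(244.5215087763243)) (np.float64(299.1070895656379), np.float64(236.16717824399134)) lower (np.float64(294.75951905801253), np.float64(261.10363385467554))
top pail [0.5407 0.0161 0.079 ] 0.61
top pail_bail [0.5406 0.0104 0.0792] 0.57
top hook_lower [0.5919 0.0206 0.2719] 0.55
top hook [0.5926 0.0183 0.2732] 0.52
scene pail [0.5435 0.0202 0.1125] 0.66
scene pail_bail [0.5437 0.0175 0.1078] 0.98
scene hook_lower [0.6054 0.0216 0.2122] 0.57
scene hook [0.6093 0.0225 0.2085] 0.9
scene hook_tab [0.5986 0.0208 0.2121] 0.8
wrist pail [0.4616 0.0031 0.1282] 0.9
wrist pail_bail [ 0.4552 -0.0014  0.133 ] 0.84
```

Run:
```python
import cv2
a=cv2.imread("pics/T3.png").min(2)
print("cols",list(range(296,336,2)))
for y in range(226,256): print(y,"".join("%4d"%x for x in a[y,296:336:2]))
```

```text
cols [296, 298, 300, 302, 304, 306, 308, 310, 312, 314, 316, 318, 320, 322, 324, 326, 328, 330, 332, 334]
226   65  65  65  67  81 165 237 221 191 160 171 189 214 221 109  63  62  62  60  64
227   65  66  66  66 152 236 226 191 171 155 152 153 162 220 209  80  64  63  62  64
228   64  64  64  84 229 235 206 185 172 155 152 151 150 174 229 151  67  66  63  67
229   64  63  64 151 244 222 202 186 169 152 150 147 148 150 201 226  80  65  65  64
230   61  65  68 222 239 219 204 188 179 168 166 158 148 145 160 238 131  62  61  62
231   61  62  89 237 229 219 206 221 243 246 246 223 174 145 148 218 205  64  63  60
232   62  64 134 241 229 220 229 250 253 253 253 251 236 156 146 177 230  76  63  58
233   65  64 216 241 227 224 249 253 253 254 253 253 252 221 151 153 247 111  62  59
234   65  71 233 237 229 240 253 254 253 253 253 253 253 249 175 157 240 163  90  60
235   68  87 240 236 233 250 253 253 253 254 251 248 249 248 235 233 246 240 202  69
236   66  96 241 235 238 250 248 250 250 251 249 248 250 251 250 250 251 251 239  85
237   65 105 229 232 245 249 249 250 251 251 251 251 252 25
[... 855 characters left out ...]
 211 225  72  64  60
248   63  61  94 245 246 253 253 253 253 253 253 253 253 253 251 227 181  66  65  66
249   61  60  69 217 243 253 253 253 253 253 253 253 253 253 242 229 109  65  66  65
250   61  62  64 133 239 247 253 253 253 253 253 253 253 252 229 206  70  61  63  59
251   62  60  60  78 208 247 253 253 253 253 253 253 253 251 231 139  62  62  61  62
252   63  61  62  63 131 245 251 253 253 253 253 253 249 246 199  77  58  57  59  61
253   63  61  63  62  74 188 246 250 253 254 253 251 248 209 120  59  60  58  63  68
254   65  64  63  63  62  91 184 231 252 253 253 246 218 121  65  59  61  60  88 103
255   64  63  62  63  62  62  88 157 210 231 223 199 125  77  62  65  63  64  97 124
```

Call:
apply_moves:
  claw: [0,0,0,0,0,0,0,0]
  xyz:
    - [-0.006,0,0.001]
    - [-0.009,0,0.0015]
    - [-0.009,0,0.0015]
    - [-0.009,0,0.0015]
    - [-0.009,0,0.0015]
    - [-0.006,0,0.001]
    - [0,0,0]
    - [0,0,0]
  twist:
    - [0,0,0]
    - [0,0,0]
    - [0,0,0]
    - [0,0,0]
    - [0,0,0]
    - [0,0,0]
    - [0,0,0]
    - [0,0,0]

```text
clock: 28.45
position: [0.5147, 0.0072, 0.1034]
tool_rot: [3.14, 0.15, -3.022]
force: [-1.0, -0.2, -2.3]
grip_width: 0.0124
finger_force: 78.0
```

```bash
cat >> h.py <<'E'
def bail():
    s=bot.observe(); R=Ro.from_euler("xyz",s["tool_rot"]); R0=Ro.from_euler("xyz",[3.1413,.151,-3.1344])
    b=s["position"]+R.apply(R0.inv().apply(np.array([.4605,-.311,.110])-[.3869,-.3124,.0395]))
    Z=Ro.from_euler("z",.12); O=np.array([.5995,.0185,.240]); return b,Z.inv().apply(b-O),s
E
python3 - <<'E'
from h import *
np.set_printoptions(precision=4,suppress=True)
b,h,s=bail(); print(b,h,s["force"],s["moment"],s["qpos"])
S=bot.grab_frame("scene"); a=S["img"].min(2); b0=cv2.imread("pics/S3.png").min(2)
print("diff of hook curl vs before, cols 280-312")
for y in range(236,270,1): print(y,"".join("%4d"%x for x in a[y,280:314:2]),"|","".join("%4d"%x for x in b0[y,280:314:2]))
E
```

```text
[0.5877 0.0167 0.1738] [-0.0119 -0.0003 -0.0662] [-1.0208 -0.1724 -2.2771] [-0.0498  0.4002  0.0772] [-0.1161  0.4846 -0.0163  2.1187  0.0188  0.3882  1.5435]
diff of hook curl vs before, cols 280-312
236   39  40  41  41  37  35  69  31 112 117 120 118 124 121 119 120 118 |   40  41  40  41  37  35  68  27 112 117 116 128 116 119 119 120 119
237   40  41  40  40  39  38  38  31 133 119 112  76 120 124 120 119 120 |   40  40  42  42  41  38  37  51 131 120 104 170 128 115 117 119 119
238   39  40  40  41  40  39  39  33 179 150 118  25  76 117 123 122 119 |   40  38  42  41  41  39  30 129 175 151 108 196 179 139 116 116 118
239   41  40  40  40  40  40  36  70 181 184 129  28  25  32 108 120 123 |   39  39  40  41  40  41  27 190 175 183 122 142 185 208 145 123 115
240   41  39  40  39  42  40  37 126 174 183 108  35  24  22  36  82 119 |   40  41  39  40  41  42  24 172 172 183 103  60 126 169 199 168 128
241   38  40  39  38  38  40  35 147 175 181  92  41  40  32  30  24  75 |   39  40  41  39  39  39  26 157 173 182  91  36  57 106 156 199 177
242   40  40  40  40  38  39  30 15
[... 3296 characters left out ...]
3 125 134 113 100 116 138 135 133 130 134 142 150 134 |   42  42  42  47  44  38  58 102 115 125 109 119 202 195 180 182 178
266  174 105 115 123 123 132 136 118 136 136 134 132 131 133 140 152 134 |   43  43  42  42  45  44  33 107 131 124 119 118 116 115 135 141 117
267  220 107 114 123 125 129 132 133 138 134 133 133 130 134 141 152 133 |   45  43  43  42  39  45  42 125 133 123 118 121 124 125 124 124 124
268  184 134 115 121 125 128 129 133 135 133 134 134 132 134 142 154 133 |   43  45  45  42  42  42  43 124 135 123 118 120 124 124 126 125 128
269  123 180 111 121 125 128 129 135 134 134 136 135 133 136 144 154 133 |   42  44  45  44  43  41  37 119 136 123 117 121 123 126 126 126 127
```

Call:
apply_moves:
  claw: [0,0,0,0,0,0,0]
  xyz:
    - [-0.0033,0,0.0017]
    - [-0.0033,0,0.0018]
    - [-0.0027,0,0.0024]
    - [-0.0007,0,0.0021]
    - [-0.0007,0,0.0021]
    - [0,0,0]
    - [0,0,0]
  twist:
    - [0,0,0]
    - [0,0,0]
    - [0,0,0]
    - [0,0,0]
    - [0,0,0]
    - [0,0,0]
    - [0,0,0]

```text
clock: 29.2
position: [0.5268, 0.0087, 0.095]
tool_rot: [3.14, 0.15, -3.022]
force: [0.3, -0.3, -1.7]
grip_width: 0.0126
finger_force: 78.0
```

Run:
```python
from h import *
np.set_printoptions(precision=4,suppress=True)
b,h,s=bail(); print(b,h,s["force"],s["moment"])
S=bot.grab_frame("scene"); a=S["img"].min(2)
for y in range(240,274,1): print(y,"".join("%4d"%x for x in a[y,274:320:2]))
```

```text
[0.5998 0.0183 0.1655] [ 0.0003 -0.0003 -0.0745] [ 0.2803 -0.3043 -1.7038] [-0.077   0.3795 -0.0129]
240   40  37  38  41  39  39  39  41  42  38 126 174 182 105  29  42  29  36  79 121 122 119 117
241   40  40  38  38  40  40  38  38  39  35 148 174 181  89  33  43  32  30  14  73 115 121 120
242   41  39  40  38  39  39  40  38  39  30 152 175 168  73  36  45  27  32  23  25  33 106 122
243   40  40  41  41  38  40  41  40  39  23 173 175 154  57  32  47  27  27  29  32  27  36 107
244   40  39  39  41  40  39  40  38  38  27 181 176 153  32  32  35  36  31  35  36  30  29  20
245   38  40  39  39  40  41  38  39  40  70 176 177 137  19  28  33  34  36  41  38  31  32  32
246   39  39  40  40  39  40  40  38  36 118 174 178 127  32  33  31  34  36  42  36  35  21  31
247   40  38  40  40  39  39  40  39  33 120 173 179  89  35  40  37  34  35  32  29  42  21  27
248   41  39  40  39  39  38  40  40  30 154 176 171  73  37  40  39  33  34  30  22  40  28  35
249   41  40  41  39  35  33  37  41  25 169 176 169  61  40  40  38  33  33  27  31  48  27  35
250   42  41  39  36  54  49 
[... 1598 characters left out ...]
6 157  26 138  60  25
267   43  37 119 183 113 125 126 132 135 135 137 134 133 133 132 135 145 126 156  74 135  75  37
268   42  34 183 127 117 126 126 132 133 134 133 135 134 135 134 137 144 132 144  96 115 109  58
269   40  29 180 100 118 125 126 133 133 134 132 136 135 133 132 137 145 141 120  78  62  52  41
270   38  22 176 107 120 124 127 132 134 133 135 136 134 132 131 137 146 149 122  84  35  37  42
271   40  17 184 108 121 123 128 130 132 133 137 135 133 132 130 137 147 150 122  88  40  40  42
272   40  14 176 108 120 123 127 129 131 133 136 134 132 131 130 137 146 151 123  87  39  43  42
273   40  12 184 106 120 121 128 129 131 134 135 133 133 133 132 137 146 150 122  86  39  41  42
```

Call:
apply_moves:
  claw: [0,0,0,0,0,0]
  xyz:
    - [0.0003,0,0.002]
    - [0.0003,0,0.002]
    - [0.0003,0,0.002]
    - [0.0002,0,0.0015]
    - [0,0,0]
    - [0,0,0]
  twist:
    - [0,0,0]
    - [0,0,0]
    - [0,0,0]
    - [0,0,0]
    - [0,0,0]
    - [0,0,0]

```text
clock: 29.85
position: [0.527, 0.0088, 0.0875]
tool_rot: [3.14, 0.151, -3.022]
force: [0.3, 0.2, -1.2]
grip_width: 0.0125
finger_force: 78.0
```

Call:
apply_moves:
  claw: [0,0,0,0]
  xyz:
    - [0.0001,0,0.0007]
    - [0.0001,0,0.0008]
    - [0,0,0]
    - [0,0,0]
  twist:
    - [0,0,0]
    - [0,0,0]
    - [0,0,0]
    - [0,0,0]

```text
clock: 30.25
position: [0.527, 0.0088, 0.086]
tool_rot: [3.139, 0.151, -3.022]
force: [-0.1, 0.4, -2.5]
grip_width: 0.0124
finger_force: 78.0
```

Call:
apply_moves:
  claw: [0,0,0,0]
  xyz:
    - [0,0,0.0005]
    - [0,0,0.0005]
    - [0,0,0]
    - [0,0,0]
  twist:
    - [0,0,0]
    - [0,0,0]
    - [0,0,0]
    - [0,0,0]

```text
clock: 30.65
position: [0.5274, 0.0088, 0.0853]
tool_rot: [3.14, 0.151, -3.022]
force: [-0.4, -0.1, 2.9]
grip_width: 0.0122
finger_force: 78.7
```

Call:
apply_moves:
  claw: [0,0,0,0]
  xyz:
    - [0,0,0.0005]
    - [0,0,0]
    - [0,0,0]
    - [0,0,0]
  twist:
    - [0,0,0]
    - [0,0,0]
    - [0,0,0]
    - [0,0,0]

```text
clock: 31.05
position: [0.5276, 0.0088, 0.0848]
tool_rot: [3.139, 0.152, -3.022]
force: [1.0, -0.8, 6.1]
grip_width: 0.0123
finger_force: 79.1
```

Call:
apply_moves:
  claw: [0,0,0,0]
  xyz:
    - [0,0,0.0005]
    - [0,0,0]
    - [0,0,0]
    - [0,0,0]
  twist:
    - [0,0,0]
    - [0,0,0]
    - [0,0,0]
    - [0,0,0]

```text
clock: 31.45
position: [0.5279, 0.0089, 0.0845]
tool_rot: [3.14, 0.152, -3.022]
force: [-0.3, 0.2, 8.6]
grip_width: 0.0129
finger_force: 79.4
```

Call:
apply_moves:
  claw: [0,0,0,0]
  xyz:
    - [-0.0001,0,-0.0006]
    - [-0.0001,0,-0.0006]
    - [0,0,0]
    - [0,0,0]
  twist:
    - [0,0,0]
    - [0,0,0]
    - [0,0,0]
    - [0,0,0]
  force: 20

```text
clock: 31.85
position: [0.5273, 0.0088, 0.0853]
tool_rot: [3.139, 0.151, -3.022]
force: [0.4, 0.4, 3.3]
grip_width: 0.0129
finger_force: 78.7
```

Call:
apply_moves:
  claw: [0.02,0.025,0.03,0.035,0.04,0.045,0.045,0.045]
  xyz:
    - [0,0,0]
    - [0,0,0]
    - [0,0,0]
    - [0,0,0]
    - [0,0,0]
    - [0,0,0]
    - [0,0,0]
    - [0,0,0]
  twist:
    - [0,0,0]
    - [0,0,0]
    - [0,0,0]
    - [0,0,0]
    - [0,0,0]
    - [0,0,0]
    - [0,0,0]
    - [0,0,0]

```text
clock: 32.65
position: [0.5273, 0.0088, 0.0853]
tool_rot: [3.139, 0.151, -3.022]
force: [-0.6, 0.1, -0.8]
grip_width: 0.0451
finger_force: 0.0
```

Run:
```python
from h import *
np.set_printoptions(precision=4,suppress=True)
b,h,s=bail(); print(b,h,s["force"],s["moment"])
for c in ["top","scene","wrist"]:
  bot.grab_frame(c)
  for q in ["pail","pail_bail","pail_grip","hook"]:
    for r in bot.find_in(c,q)[:1]: print(c,q,np.round(r["position"],4),round(r["score"],2))
S=bot.grab_frame("scene"); a=S["img"].min(2)
for y in range(240,274,2): print(y,"".join("%4d"%x for x in a[y,274:320:2]))
```

```text
[0.6003 0.0183 0.1558] [ 0.0008 -0.0003 -0.0842] [-0.6245  0.0673 -0.8135] [-0.0464  0.1737  0.0146]
top pail [0.6002 0.0233 0.0509] 0.91
top pail_bail [0.5989 0.0225 0.0506] 0.84
top pail_grip [0.6004 0.0216 0.0506] 0.65
top hook [0.5941 0.0179 0.273 ] 0.64
scene pail [0.6044 0.0158 0.1006] 0.86
scene pail_bail [0.6083 0.0118 0.0909] 0.64
scene pail_grip [0.6064 0.0161 0.0999] 0.73
scene hook [0.6089 0.021  0.2292] 0.86
wrist pail [0.5661 0.0144 0.1022] 0.98
wrist pail_bail [0.5617 0.0091 0.1038] 0.56
wrist pail_grip [0.5674 0.0082 0.1055] 0.82
240   41  37  39  40  40  39  40  41  40  37 124 175 182 106  27  35  27  33  82 119 122 119 117
242   39  40  41  39  39  41  39  39  38  31 149 175 167  74  32  34  29  38  35  26  28 106 122
244   40  41  40  40  40  39  39  39  38  27 182 176 154  45  29  34  20  31  37  47  43  34  20
246   38  38  39  40  39  41  39  39  37 126 173 181 104  27  35  33  36  23  43  46  46  46  27
248   40  40  41  40  40  39  41  40  30 150 176 168  74  31  36  30  28  33  39  39  44  47  37
250   42  41  41  40  40  40  39  40  28 179 176 152  35  33  3
[... 400 characters left out ...]
8  38  39  70  72  72
260   43  36 122 117  34  41  36  72 118 165 164 216 189  94 101  17  18  35  46  70  71  70  39
262   42  34 124 120  35  43  40  95 115 116 107 147 181 219 166  93   0  52  75  70  68  37  30
264   45  34 125 118  34  41  36  35  76 107 100 111  50 119 167 213 179  69  69  61  34  37  27
266   42  35 126 112  42  98 154 188 159 143 121 158 190 176 101 116 145 118  49  35  39  39  25
268   42  34 124 134 177 122 127 131 136 136 136 135 134 131 123 196 120 154  69  36  38  40  27
270   39  27 173 145 117 127 128 133 134 135 135 133 132 131 133 141 141 141 135  34  40  40  47
272   38  36 174 108 122 125 128 133 134 135 133 136 136 134 137 143 153 124 145  48  42  42  62
```

Call:
apply_moves:
  claw: [0.05,0.05,0.05,0.05,0.05,0.05,0.05,0.05,0.05,0.05]
  xyz:
    - [0.002,0,-0.005]
    - [0.005,0,-0.01]
    - [0.01,0,-0.01]
    - [0.01,0,-0.015]
    - [0.02,0,-0.02]
    - [0.02,0,-0.02]
    - [0.02,0,-0.02]
    - [0.02,0,-0.02]
    - [0,0,0]
    - [0,0,0]
  twist:
    - [0,0,0]
    - [0,0,0]
    - [0,0,0]
    - [0,0,0]
    - [0,0,0]
    - [0,0,0]
    - [0,0,0]
    - [0,0,0]
    - [0,0,0]
    - [0,0,0]

```text
clock: 34.45
position: [0.4043, -0.0063, 0.1887]
tool_rot: [3.14, 0.153, -3.022]
force: [1.5, 0.3, -0.5]
grip_width: 0.0496
finger_force: 0.0
```

Call:
apply_moves:
  claw: [0.05,0.05,0.05,0.05,0.05,0.05,0.05,0.05,0.05,0.05,0.05,0.05,0.05,0.05,0.05,0.05,0.05,0.05,0.05,0.05]
  xyz:
    - [0,0,0]
    - [0,0,0]
    - [0,0,0]
    - [0,0,0]
    - [0,0,0]
    - [0,0,0]
    - [0,0,0]
    - [0,0,0]
    - [0,0,0]
    - [0,0,0]
    - [0,0,0]
    - [0,0,0]
    - [0,0,0]
    - [0,0,0]
    - [0,0,0]
    - [0,0,0]
    - [0,0,0]
    - [0,0,0]
    - [0,0,0]
    - [0,0,0]
  twist:
    - [0,0,0]
    - [0,0,0]
    - [0,0,0]
    - [0,0,0]
    - [0,0,0]
    - [0,0,0]
    - [0,0,0]
    - [0,0,0]
    - [0,0,0]
    - [0,0,0]
    - [0,0,0]
    - [0,0,0]
    - [0,0,0]
    - [0,0,0]
    - [0,0,0]
    - [0,0,0]
    - [0,0,0]
    - [0,0,0]
    - [0,0,0]
    - [0,0,0]

```text
clock: 36.45
position: [0.4044, -0.0062, 0.1879]
tool_rot: [3.139, 0.151, -3.022]
force: [0.2, 0.7, 0.0]
grip_width: 0.0504
finger_force: 0.0
```

Run:
```python
from h import *
np.set_printoptions(precision=4,suppress=True)
s=bot.observe(); print(s["clock"],s["position"],s["force"])
A=[bot.grab_frame("scene")["img"].astype(int)]
for i in range(8): F=bot.grab_frame("scene")["img"].astype(int); A.append(F)
for i in range(1,9): print((np.abs(A[i]-A[0]).max(2)[180:340,230:370]>25).sum(),end=" ")
T=bot.grab_frame("top")
for c in["top","scene"]:
  for q in ["pail","pail_bail","hook","shaping_cup","gas_bottle","wax_tin","tool_rail"]:
    for r in bot.find_in(c,q)[:1]: print(c,q,np.round(r["position"],4),round(r["score"],2))
B=cv2.imread("pics/scene.png")[:,:,::-1].astype(int)
a=A[-1].min(2)
for y in range(196,274,3): print(y,"".join("%4d"%x for x in a[y,270:326:2]))
```

```text
36.45 [ 0.4044 -0.0062  0.1879] [0.1584 0.67   0.0396]
2 4 2 1 0 2 4 2 top pail [0.5957 0.0187 0.1082] 0.72
top pail_bail [0.5944 0.0126 0.1043] 0.61
top hook [0.5903 0.0203 0.2765] 0.61
top gas_bottle [0.6624 0.3493 0.1554] 0.75
top wax_tin [0.6009 0.0086 0.2477] 0.22
top tool_rail [0.6015 0.0082 0.2474] 0.98
scene pail_bail [0.6048 0.0139 0.091 ] 0.87
scene hook [0.6065 0.0226 0.2335] 0.69
scene shaping_cup [ 0.6337 -0.3654  0.0392] 0.8
scene gas_bottle [0.6983 0.375  0.1156] 0.97
scene wax_tin [0.4062 0.0292 0.0342] 0.73
scene tool_rail [0.6061 0.0184 0.0974] 0.6
196   42  41  44  45  45  46  43  44  42  43  42  42  41  40  39  40  42  40  40  42  43  44  43  44  44  43  44  42
199   44  44  43  41  43  43  43  44  43  41  42  42  41  42  41  42  40  41  42  41  42  39  41  42  42  43  43  43
202   39  40  42  43  42  41  38  41  42  44  43  43  41  41  42  39  39  41  42  40  40  41  41  43  41  41  40  40
205   41  41  40  40  40  40  41  43  41  40  40  40  41  44  45  42  43  40  39  39  39  41  40  41  41  42  42  42
208   39  39  41  42  39  38  38  41  39  40  43  43  41  3
[... 1814 characters left out ...]
56   40  41  43  43  59 129 173 187 226 151 164 176 144 130 106 115  32  40  41  39  41  40  37  49  39  41  42  40
259   41  42  42  35 116 103  43  35  52 127 167 182 168 182 189  97  32  38  39  42  38  49  77  72  71  41  41  40
262   44  44  43  34 118 124  36  43  40  96 115 117 109 143 180 219 210 104  32  42  70  71  70  44  37  38  41  39
265   42  42  43  36 120 124  30  32  60 103  90 135  99 129  97  70 100 153 151  93  67  52  36  39  38  40  41  40
268   40  39  41  39 106 116 148 150 127 131 136 137 137 138 135 132 123 198 136 156  75  35  39  39  40  41  41  41
271   40  39  41  31 180 130 118 127 128 134 135 137 136 135 136 134 135 141 152 131 160  61  40  42  42  44  44  40
```

```bash
python3 -c "
from workcell import bot
print(bot.job_done())"
```

```text
the job is handed in; nothing more can be done
None
```

The hook is in the bar's notch and released, the pail hangs still from its lower curl clear of the bench, and the job is handed in at about 37 s. The highest upward force I read was about 5 N seating the hook and about 9 N hanging the pail.

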